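# Slide the earth clamp round the corner of the bent earth bar

### The arm

A 6-joint arm with a two-finger parallel gripper is mounted at the origin on the work surface. World frame = base frame: x ahead of the robot, y to its left, z up, the work surface at z = 0. Lengths are in m, angles in rad, forces in N, time in s.
With the tool pointing down it reaches from about 0.25 to 0.725 m from the base axis. Payload 4 kg.
Tool frame: the origin (TCP) lies on the centre line of the jaws, within the pads' length; the fingertips stand 17 mm ahead of it and the grasp point (between the pads) lies 2 mm behind it; z points along the fingers, x is the direction in which the jaws open and shut, and the axes are right-handed (so a half turn about z gives the same grasp; the last joint's range is limited). The gripper opens to 85 mm and grips with 20 to 120 N. Pads are 22 mm wide; open, the fingers measure 114 mm over their backs; the gripper's body (76 mm by 85 mm) begins 54 mm behind the grasp point. The pads swing forward as they close: fully open they stand 13 mm farther back than shut.
Start: joints at [-1.193, 0.241, 0.005, 1.335, 0, 1.571], TCP at [0.184, -0.465, 0.248] pointing down, gripper open.
Joint ranges: [-2.72, 2.72], [-1.05, 1.87], [-1.09, 1.28], [-1.99, 2.15], [-1.42, 1.44], [-3.14, 3.14]. Speed limits (rad/s): [2.79, 2.79, 3.14, 3.14, 3.14, 3.14].

### API

Orientations are given as a unit quaternion [x, y, z, w].
In Python, from workcell import bot gives the robot as it stands.
- The arm moves only by the tool jog_arm, never from a script. Its arguments are lists of equal length, an entry for each row: "jaw": the closure, from 0 (fully open) to 1 (shut); "linear": the shift along the tool's x, y, z in m, a list of three; "delta_rot": the turn, a rotation vector about the tool's x, y, z in degrees, a list of three. A call has exactly 8 rows; each row is the pose to reach, as a shift and turn from the pose commanded when the call began, along the tool's axes at that moment; what a row does not reach only later rows make up. A row lasts 1/12 s, in which the tool goes at most 41.7 mm and 7.16 degrees, less where a joint would pass 70% of its speed; a pose out of reach is approached as far as the arm can. A call with a gripper value outside its range is refused whole. The fingers move at their own pace and stop on an object; the grip force is fixed at half the most. Time passes only in rows, so rows that repeat a pose let the fingers close, or fill a call up. It gives the time, the measured TCP pose, the force and the opening at its end, in the units of the state.
- bot.get_obs(): the state, without advancing time (a new reading comes with each control period).
- bot.camera(name): name is "scene" or "top" or "wrist"; returns (picture, depth): 420x560x3 uint8, red, green, blue; 420x560 float32, m along the optical axis (not along the pixel's ray), 0 where there is no reading.
- bot.calibration(name): a dict with "fovy" (degrees; the focal length in pixels is half the picture's height over the tangent of half this angle, whatever the lens; pixels are square), "cx", "cy" (the principal point, pixels), "k1" (the pictures are not rectified: a ray, as slopes to the right and down, at radius r is drawn at 1 + k1 r^2 times it, then the intrinsics apply), "origin" and "orientation" of the camera in the world. Camera axes: x right, y down, z forward; pixel columns grow to the right and rows downward; lengths in m; the calibration is good to about 2 mm. A picture is of the moment at which its call begins: read the wrist's pose just before it. calibration takes no time and is no camera call; for the wrist camera it gives the pose at the moment of the call.
- bot.job_done(): hands the job in, once; it reports no verdict.
The state is a dict: "clock": time; "joint_pos": joint angles; "joint_vel": joint speeds; "tau": joint torques, N m; "eef_pos": TCP position; "tool_rot": TCP orientation; "ft_force": force on the tool from outside, world axes, zero at the start; "ft_torque": the same for the moment, N m; "grip_width": finger opening in m.
Only numpy, scipy, OpenCV 4.12 (cv2) and the standard library are available. Lean on these libraries where they do the work, as an engineer would, in place of code of your own. Each camera call takes 0.05 s, during which the arm holds its last target.

### The job

Slide the drilled earth clamp that hangs on the bent copper bar along the bar and round its bend to the far end of the other leg, right up to the end stop there, and let go of it. Let it turn with the bar so that it does not bind, and do not force it round the bend; leave the clamp on the straight bar alone.

Things in the scene. Friction and masses are not known exactly. Their poses are not given: they have to be found in the camera images.
- rail: Fixed steel posts of the bent earth bar. Origin on the bench below the corner point where the rod's straight legs would meet; leg A runs along +y, leg B along -x. A 16 mm post stands 200 mm from the corner at each leg's end, with a 44 mm foot and, round the rod, an end-stop disc (30 mm diameter, 10 mm thick; inner face 195 mm from the corner). Nothing holds the rod in between.
- rod: The bent copper rod, 12 mm diameter, level, its axis 120 mm above the bench; fixed to the rail and with the same frame. Leg A is straight at x = 0 from y = 200 to 70 mm, then a 90-degree bend of 70 mm centreline radius about (-70, 70) mm, then leg B straight at y = 0 from x = -70 to -200 mm. The clamp slides on it with only a few newtons.
- bend (a point): The middle of the bend, on the rod's axis: (-20.5, 20.5) mm in the rail's frame, 120 mm above the bench.
- clamp: Aluminium block hanging loose on leg A, 28 mm along the rod (its x), 36 mm across (its y), 56 mm tall, 0.13 kg. Origin: centre of its 22 mm through hole (along x), 22 mm below the top face; a 12 mm screw head adds 5 mm. It hangs with the hole's centre 5 mm below the rod's axis: 5 mm play all round. Grip its sides from above, fingers astride the rod. Binds if over 20 degrees askew.
- seat (a point): Where the centre of the clamp's hole lies when the clamp hangs on leg B about 3 mm short of touching the end stop: 178 mm from the corner point along leg B, 115 mm above the bench.
- other_clamp: A second, identical clamp hanging on a separate straight copper bar (12 mm rod, 200 mm long, same height) to the robot's right; it must stay where it is. Origin and axes as for the first clamp.
There are look-alikes about, which are no part of the job. What is shaped like the clamp but pink or yellow is not meant.

How it is judged:
At the end, for the whole second after the job is handed in: The clamp hangs at rest on leg B with its hole's centre within 20 mm horizontally (and 12 mm in height) of the seat point at the end stop (horizontal distance between clamp and seat below 0.02 m and z of clamp in the frame of seat between -0.012 and 0.012 m and linear speed of clamp below 0.03 m/s); the robot touches nothing.
It fails at once if the clamp is forced: more than 80 N between it and the rod while the fingers move it through the bend (within 45 mm of the middle of the bend) (contact force between clamp and rod above 80 N and horizontal distance between clamp and bend below 0.045 m and contact force between the fingers and clamp above 10 N).
It fails at once if the clamp on the straight bar is moved by more than 20 mm (distance of other_clamp from where it was at the start of the episode above 0.02 m).
It also fails if it takes over 38 s, if anything falls off the work surface, if the arm or the gripper's body presses on something with over 40 N, if the wrist force passes 120 N, or if a joint passes its speed limit or range.

## Working session

There is one attempt and no reset: what is moved stays moved. The work goes in short steps, Python scripts to look and compute and a tool call to move; the robot and the scene stay as the last step left them, time stands still between calls to the robot, and variables do not carry over. Pictures are saved under pics/ and viewed, and the job is handed in when it is done.

Besides the shell and the picture viewer there is one more tool, called after ">>>" as a command line: name --argument value ..., lists and objects as JSON in quotes. jog_arm: Moves the arm, as the interface text tells. Its arguments: {"type":"object","properties":{"jaw":{"type":"array","items":{"type":"number"}},"linear":{"type":"array","items":{"type":"array","items":{"type":"number"}}},"delta_rot":{"type":"array","items":{"type":"array","items":{"type":"number"}}}},"required":["jaw","linear","delta_rot"]}

```bash
mkdir -p pics; ls
cat > h.py <<'E'
import numpy as np, cv2
from workcell import bot
from scipy.spatial.transform import Rotation as R
def grab(n,fn=None):
    c=bot.calibration(n); p,d=bot.camera(n)
    if fn: cv2.imwrite(fn,p[:,:,::-1])
    return c,p,d
def pts(c,d):
    H,W=d.shape; f=H/2/np.tan(np.radians(c['fovy'])/2)
    u,v=np.meshgrid(np.arange(W),np.arange(H))
    xd=(u-c['cx'])/f; yd=(v-c['cy'])/f
    x,y=xd.copy(),yd.copy()
    for _ in range(20):
        s=1+c['k1']*(x*x+y*y); x,y=xd/s,yd/s
    P=np.stack([x*d,y*d,d],-1)
    return P@R.from_quat(c['orientation']).as_matrix().T+np.array(c['origin'])
E
python3 - <<'E'
from h import *
o=bot.get_obs(); print(o)
for n in ["top","scene"]:
    c,p,d=grab(n,f"pics/{n}0.png"); print(n,c); np.savez(f"{n}0.npz",p=p,d=d,P=pts(c,d))
E
```

```text
pics
{'clock': 0.0, 'joint_pos': array([-1.19303032e+00,  2.41410805e-01,  3.74664822e-03,  1.33520842e+00,
       -1.50187706e-05,  1.57077239e+00]), 'joint_vel': array([-8.87802549e-04, -5.63481071e-04, -1.32461268e-03, -1.31946061e-04,
        5.90802837e-05,  6.32365465e-04]), 'tau': array([ 9.85876596e-06, -3.72316611e+01,  2.52408367e+01,  1.69524358e-02,
        3.34124707e-05,  6.94745509e-06]), 'eef_pos': array([ 0.184201  , -0.46419907,  0.24742257]), 'tool_rot': array([ 8.27304570e-01, -5.61752677e-01, -8.63051100e-04, -5.76978259e-04]), 'ft_force': array([-0.62359043,  0.24470309, -0.01098833]), 'ft_torque': array([ 0.00537988, -0.02412865, -0.01394083]), 'grip_width': 0.08561828852416352}
top {'fovy': 46.88509948658596, 'cx': 280.4155169744439, 'cy': 218.50620442843615, 'k1': 0.05895414827383984, 'origin': array([ 0.50177542, -0.15691037,  0.9489277 ]), 'orientation': array([ 0.7123213 , -0.70005092,  0.03129304, -0.03934242])}
scene {'fovy': 56.4375045143113, 'cx': 281.16087533830824, 'cy': 207.8259492967035, 'k1': -0.05345883990001232, 'origin': array([ 1.06169839, -0.31254601,  0.60023723]), 'orientation': array([ 0.761363  ,  0.52385906, -0.22535789, -0.30840215])}
```

View pics/top0.png

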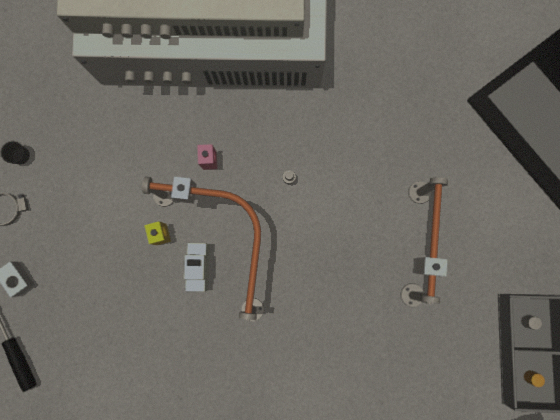

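View pics/scene0.png

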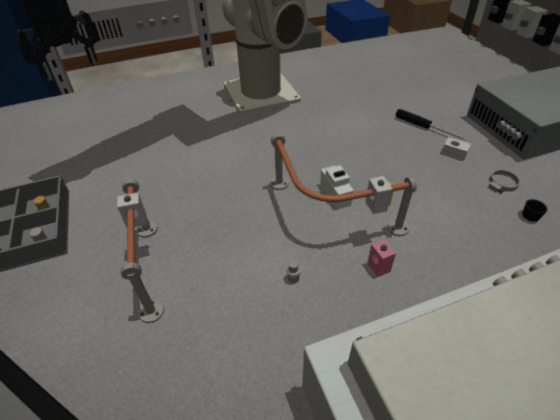

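The top view shows the clamp at (181,188) near the leg A stop at (147,186). The bend is near (250,210) and the leg B stop is at (248,314). The other clamp is at (436,267). Next I measure the rod and clamp.

```bash
cat > rail.py <<'E'
from h import *
from scipy.optimize import least_squares
def path(s): # polyline of rod axis in rail frame
    pass
def dist(q):
    x,y=q[:,0],q[:,1]
    r=np.hypot(x+70e-3,y-70e-3)-70e-3
    return np.where(y>.07,x,np.where(x<-.07,-y,r))
E
python3 - <<'E'
from rail import *
z=np.load('top0.npz'); p,d,P=z['p'],z['d'],z['P']
hsv=cv2.cvtColor(p,cv2.COLOR_RGB2HSV)
m=(hsv[...,0]<15)&(hsv[...,1]>120)&(hsv[...,2]>60)&(d>0)
m[:,350:]=0; m[:170]=0
Q=P[m]; print(len(Q),np.percentile(Q[:,2],[5,50,95]))
Q=Q[(Q[:,2]>.11)&(Q[:,2]<.135)]
def f(t):
    c,s=np.cos(t[2]),np.sin(t[2]); q=Q[:,:2]-t[:2]
    q=np.stack([c*q[:,0]+s*q[:,1],-s*q[:,0]+c*q[:,1]],1); return dist(q)
r=least_squares(f,[.52,-.1,-.1],loss='soft_l1',f_scale=.003)
print(r.x,np.degrees(r.x[2]),np.std(f(r.x)))
t=r.x;c,s=np.cos(t[2]),np.sin(t[2])
rel=lambda q:np.array([c*(q[0]-t[0])+s*(q[1]-t[1]),-s*(q[0]-t[0])+c*(q[1]-t[1])])
q=np.array([rel(a) for a in Q]); print('rel range',q.min(0),q.max(0))
# grey tops near rod: clamp & end stops
for nm,(u0,u1,v0,v1) in dict(clamp=(165,200,172,205),stopA=(138,156,172,198),stopB=(235,262,305,325),other=(420,452,252,282),box=(75,330,0,85),white=(180,210,240,295)).items():
    S=P[v0:v1,u0:u1]; dd=d[v0:v1,u0:u1]; S=S[dd>0]
    hi=np.percentile(S[:,2],99); lo=.132 if nm in('clamp','other') else .115
    k=(S[:,2]>lo)
    print(nm,'z99',hi,k.sum(), S[k].mean(0) if k.any() else '', rel(S[k].mean(0)) if k.any() else '', S[k].min(0) if k.any() else '',S[k].max(0) if k.any() else '')
print(bot.get_obs()['clock'])
E
```

```text
1146 [0.12311797 0.12611967 0.12876536]
[ 0.61873813 -0.11401789 -0.09801398] -5.615787212483776 0.0029695416082455833
rel range [-0.19373371 -0.00517514] [0.006018   0.19380352]
clamp z99 0.14391717252158384 366 [0.63251755 0.02212238 0.13828558] [0.00039099 0.13683528] [0.61375517 0.00697206 0.13211869] [0.65128008 0.037321   0.14678905]
stopA z99 0.13650761699245878 181 [0.63749971 0.08154178 0.12899501] [-0.00046538  0.19645703] [0.62439371 0.06868382 0.11634323] [0.65271356 0.09080103 0.13949576]
stopB z99 0.1365166721858621 180 [ 0.42446824 -0.09528526  0.12976432] [-0.19517062 -0.00036797] [ 0.41383437 -0.10887497  0.11533654] [ 0.4378809  -0.0802527   0.13852935]
other z99 0.14400387049849814 386 [ 0.50842112 -0.40313502  0.1383946 ] [-0.08149538 -0.29852481] [ 0.48869289 -0.42219527  0.13224208] [ 0.52315649 -0.38509534  0.14591216]
box z99 0.1959329911603213 15884 [ 0.89596765 -0.00868627  0.1579863 ] [0.2655915  0.13195496] [ 0.85557478 -0.21960822  0.11501074] [0.96999609 0.21644866 0.19789741]
white z99 0.0716784225224813 0    
0.1
```

```bash
cat > plan.py <<'E'
from h import *
T=np.array([0.6187,-0.1140]); Y=np.radians(-5.6)
C=np.array([[np.cos(Y),-np.sin(Y)],[np.sin(Y),np.cos(Y)]])
def railpt(s,off=0.0):
    """s: arc length travelled from y=0.07 end of leg A (neg: on leg A), returns world xy, yaw deg of jaw dir"""
    L=.07*np.pi/2
    if s<0: q=np.array([-off,.07-s]); a=0
    elif s<L:
        a=s/.07; q=np.array([-.07,.07])+(.07-off)*np.array([np.cos(a),-np.sin(a)])
    else: a=np.pi/2; q=np.array([-.07-(s-L),off])
    return T+C@q, np.degrees(Y-a)
def tool(obs=None):
    o=obs or bot.get_obs(); Rm=R.from_quat(o['tool_rot']); return np.array(o['eef_pos']),Rm
def rows(wps,start=None):
    p0,R0=start if start else tool()
    for x,y,z,yaw in wps:
        a=np.radians(yaw); Rd=np.array([[np.cos(a),np.sin(a),0],[np.sin(a),-np.cos(a),0],[0,0,-1.]])
        rv=(R0.inv()*R.from_matrix(Rd)).as_rotvec(degrees=True)
        print(np.round(R0.inv().apply(np.array([x,y,z])-p0),4).tolist(),np.round(rv,1).tolist())
def st():
    o=bot.get_obs(); p,Rm=tool(o); X=Rm.as_matrix()
    print('t',round(o['clock'],2),'p',p.round(4),'yaw',np.degrees(np.arctan2(X[1,0],X[0,0])).round(2),'zax',X[:,2].round(3),'F',o['ft_force'].round(1),'g',round(o['grip_width'],4),'q',o['joint_pos'].round(2))
E
python3 - <<'E'
from plan import *
rows([(.6325,.0221,.24,-5.6)])
E
```

```text
[-0.2867, -0.596, 0.0081] [-0.1, 0.1, -62.8]
```

>>> jog_arm --jaw '[0,0,0,0,0,0,0,0]' --linear '[[-0.0179,-0.0373,0.0005],[-0.0358,-0.0745,0.001],[-0.0538,-0.1118,0.0015],[-0.0717,-0.149,0.002],[-0.0896,-0.1863,0.0025],[-0.1075,-0.2235,0.003],[-0.1254,-0.2608,0.0035],[-0.1433,-0.298,0.004]]' --delta_rot '[[0,0,-4],[0,0,-8],[0,0,-12],[0,0,-16],[0,0,-20],[0,0,-24],[0,0,-28],[0,0,-32]]'

```text
clock: 0.77
eef_pos: [0.4093, -0.2198, 0.244]
tool_rot: [0.951, -0.31, -0.0, -0.0]
ft_force: [0.3, -0.0, -0.4]
grip_width: 0.0857
```

Run:
```python
from plan import *
st(); rows([(.6325,.0221,.24,-5.6)])
```

```text
t 0.77 p [ 0.4093 -0.2198  0.244 ] yaw -36.16 zax [-0.  0. -1.] F [ 0.3 -0.  -0.4] g 0.0857 q [-0.49  0.17 -0.09  1.31 -0.    1.71]
[0.0375, -0.327, 0.004] [0.0, 0.0, -30.6]
```

>>> jog_arm --jaw '[0,0,0,0,0,0,0,0]' --linear '[[0.0047,-0.0409,0],[0.0094,-0.0818,0.001],[0.0141,-0.1226,0.002],[0.0188,-0.1635,0.002],[0.0234,-0.2044,0.003],[0.0281,-0.2453,0.003],[0.0328,-0.286,0.004],[0.0375,-0.327,0.004]]' --delta_rot '[[0,0,-4],[0,0,-8],[0,0,-12],[0,0,-16],[0,0,-20],[0,0,-24],[0,0,-28],[0,0,-30.6]]'

```text
clock: 1.43
eef_pos: [0.6333, 0.0213, 0.2395]
tool_rot: [0.999, -0.049, -0.001, 0.0]
ft_force: [-0.1, -1.2, -0.0]
grip_width: 0.0855
```

Run:
```python
from plan import *
st(); c,p,d=grab('wrist','pics/w1.png'); np.savez('w1.npz',p=p,d=d,P=pts(c,d)); st()
```

```text
t 1.43 p [0.6333 0.0213 0.2395] yaw -5.56 zax [-0.001 -0.    -1.   ] F [-0.1 -1.2 -0. ] g 0.0855 q [ 0.03  0.52  0.39  1.45 -0.    1.7 ]
t 1.48 p [0.6378 0.0276 0.2371] yaw -5.17 zax [ 0.001  0.004 -1.   ] F [ 5.5  3.2 -0.3] g 0.0851 q [0.04 0.53 0.4  1.44 0.   1.7 ]
```

View pics/w1.png

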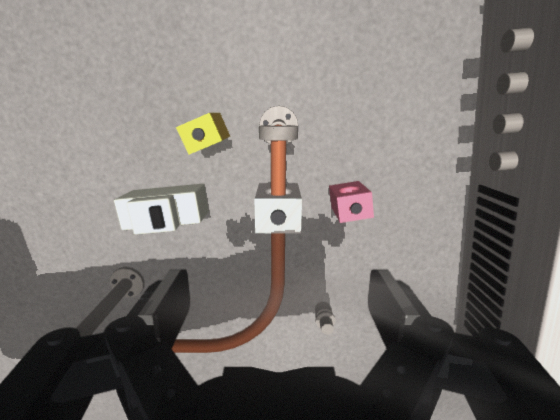

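The wrist view shows the clamp at (278,210), aligned and centred in column between the fingers, with the stop at (279,130). The arm was still settling, so I take one more look.

Run:
```python
from plan import *
for i in range(2): c,p,d=grab('wrist')
st(); c,p,d=grab('wrist'); P=pts(c,d); c2,p2,d2=grab('top')
hsv=cv2.cvtColor(p,cv2.COLOR_RGB2HSV)
def rel(q): return C.T@(q[:2]-T)
S=P[(d>0)&(P[...,2]>.132)&(P[...,2]<.139)&(np.abs(P[...,0]-.6325)<.03)&(np.abs(P[...,1]-.022)<.03)]
print(len(S),S.mean(0),rel(S.mean(0)),cv2.minAreaRect((S[:,:2]*1000).astype(np.float32)))
m=(hsv[...,0]<15)&(hsv[...,1]>120)&(d>0)&(P[...,2]>.11)&(P[...,2]<.135)
q=(P[m][:,:2]-T)@C
A=q[q[:,1]>.08]; B=q[q[:,0]<-.08]
print(len(A),np.polyfit(A[:,1],A[:,0],1),A.mean(0),len(B),B.mean(0) if len(B) else '')
st(); rows([(*railpt(-.067)[0],.24,-5.6)])
```

```text
t 1.58 p [0.6334 0.0222 0.2375] yaw -5.51 zax [-0.003 -0.    -1.   ] F [-0.9  0.   0.4] g 0.0855 q [0.04 0.52 0.39 1.44 0.   1.7 ]
1501 [0.63399169 0.02637984 0.13690551] [0.00152004 0.14120207] ((633.7003784179688, 25.240999221801758), (28.702028274536133, 35.827518463134766), 84.43695068359375)
1283 [0.00660276 0.00040027] [0.00135931 0.14524864] 215 [-0.08904353  0.00587158]
t 1.68 p [0.632  0.0196 0.2392] yaw -5.74 zax [-0.002 -0.    -1.   ] F [ 0.  -0.6 -0.1] g 0.0855 q [ 0.03  0.52  0.39  1.44 -0.    1.7 ]
[-0.0002, -0.0028, -0.0008] [0.0, 0.1, -0.1]
```

```bash
cat >> plan.py <<'E'
def nom(x,y,z,yaw):
    a=np.radians(yaw); return np.array([x,y,z]),R.from_matrix(np.array([[np.cos(a),np.sin(a),0],[np.sin(a),-np.cos(a),0],[0,0,-1.]]))
E
python3 - <<'E'
from plan import *
print(railpt(-.069)); rows([(*railpt(-.069)[0],.11,-5.6)],nom(.6325,.0221,.24,-5.6))
E
```

```text
(array([0.63226402, 0.02433661]), np.float64(-5.6))
[-0.0005, -0.0022, 0.13] [0.0, 0.0, 0.0]
```

>>> jog_arm --jaw '[0,0,0,0,0,0,0,0]' --linear '[[0,-0.002,0.02],[0,-0.002,0.045],[0,-0.002,0.07],[0,-0.002,0.09],[0,-0.002,0.11],[0,-0.002,0.125],[0,-0.002,0.13],[0,-0.002,0.13]]' --delta_rot '[[0,0,0],[0,0,0],[0,0,0],[0,0,0],[0,0,0],[0,0,0],[0,0,0],[0,0,0]]'

```text
clock: 2.35
eef_pos: [0.6309, 0.02, 0.1093]
tool_rot: [0.999, -0.051, -0.002, 0.0]
ft_force: [-0.6, 0.2, 0.4]
grip_width: 0.0852
```

>>> jog_arm --jaw '[0.2,0.4,0.6,0.8,0.8,0.8,0.8,0.8]' --linear '[[0,0,0],[0,0,0],[0,0,0],[0,0,0],[0,0,0],[0,0,0],[0,0,0],[0,0,0]]' --delta_rot '[[0,0,0],[0,0,0],[0,0,0],[0,0,0],[0,0,0],[0,0,0],[0,0,0],[0,0,0]]'

```text
clock: 3.02
eef_pos: [0.6335, 0.0215, 0.1116]
tool_rot: [0.999, -0.05, 0.001, 0.0]
ft_force: [-1.3, -1.1, 5.7]
grip_width: 0.0354
```

Run:
```python
from plan import *
st(); c,p,d=grab('wrist','pics/w2.png'); c,p,d=grab('scene','pics/s2.png'); st()
```

```text
t 3.02 p [0.6335 0.0215 0.1116] yaw -5.75 zax [ 0.002 -0.    -1.   ] F [-1.3 -1.1  5.7] g 0.0354 q [ 0.03  0.59  0.16  1.15 -0.    1.71]
t 3.12 p [0.6334 0.0215 0.1116] yaw -5.75 zax [ 0.002 -0.    -1.   ] F [-0.9 -0.4  5.6] g 0.0354 q [ 0.03  0.59  0.16  1.15 -0.    1.71]
```

View pics/w2.png

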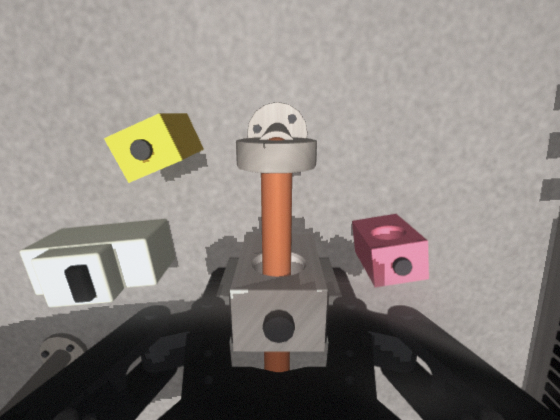

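View pics/s2.png

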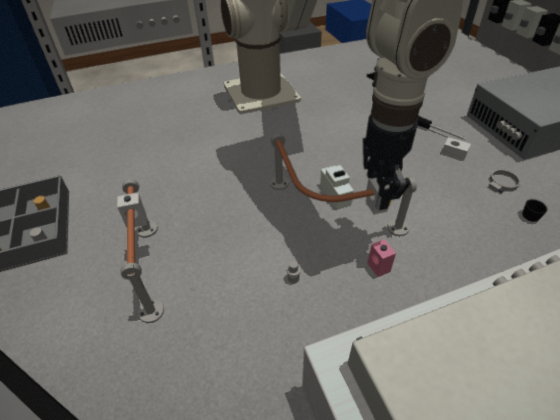

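The clamp is gripped at 35.4 mm opening, with the rod at the top of the hole (277,265). I lift it to centre the hole on the rod.

>>> jog_arm --jaw '[0.8,0.8,0.8,0.8,0.8,0.8,0.8,0.8]' --linear '[[0,0,-0.002],[0,0,-0.004],[0,0,-0.006],[0,0,-0.008],[0,0,-0.008],[0,0,-0.008],[0,0,-0.008],[0,0,-0.008]]' --delta_rot '[[0,0,0],[0,0,0],[0,0,0],[0,0,0],[0,0,0],[0,0,0],[0,0,0],[0,0,0]]'

```text
clock: 3.78
eef_pos: [0.6327, 0.0215, 0.118]
tool_rot: [0.999, -0.05, -0.0, 0.0]
ft_force: [-0.3, -1.1, -1.8]
grip_width: 0.0354
```

Run:
```python
from plan import *
st(); c,p,d=grab('wrist','pics/w3.png'); st()
cv2.imwrite('pics/w3b.png',cv2.resize(p[150:400,180:380,::-1],None,fx=2.4,fy=2.4))
P=pts(c,d); S=P[(d>0)&(P[...,2]>.138)&(P[...,2]<.146)&(np.abs(P[...,0]-.6325)<.017)&(np.abs(P[...,1]-.022)<.03)]
print(len(S),S.mean(0),cv2.minAreaRect((S[:,:2]*1000).astype(np.float32)))
hsv=cv2.cvtColor(p,cv2.COLOR_RGB2HSV)
m=(hsv[...,0]<15)&(hsv[...,1]>120)&(d>0)&(P[...,2]>.11)&(P[...,2]<.135)
q=(P[m][:,:2]-T)@C; print(q.mean(0),len(q),P[m][:,2].max()); print('tcp rel',(tool()[0][:2]-T)@C)
```

```text
t 3.78 p [0.6327 0.0215 0.118 ] yaw -5.75 zax [-0. -0. -1.] F [-0.3 -1.1 -1.8] g 0.0354 q [0.03 0.58 0.17 1.17 0.   1.71]
t 3.83 p [0.6327 0.0215 0.1181] yaw -5.75 zax [-0. -0. -1.] F [-0.   0.1 -0.9] g 0.0349 q [0.03 0.58 0.17 1.17 0.   1.71]
5241 [0.6327252  0.02810537 0.14301611] ((632.689208984375, 25.59693145751953), (29.457914352416992, 36.13906478881836), 84.55316162109375)
[0.00140108 0.16476879] 3271 0.1278498272524181
tcp rel [0.0006972  0.13620094]
```

View pics/w3b.png

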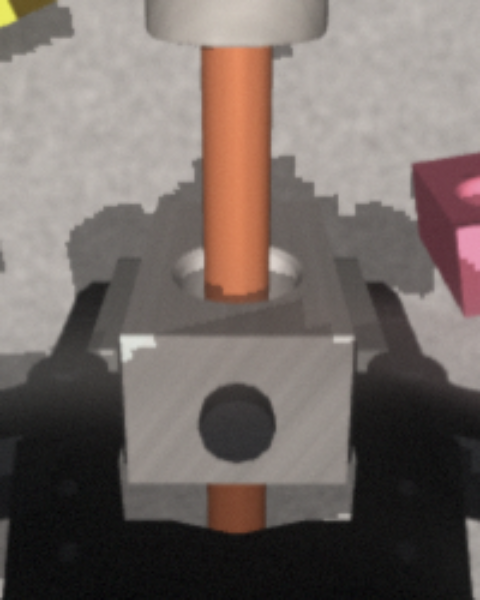

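The hole is centred on the rod and the clamp sits about 3 mm behind the TCP. I plan the slide with the yaw following the rod.

```bash
cat > slide.py <<'E'
from plan import *
import plan
def gen(svals,start,z=.117,back=.003,off=0.0,dyaw=0.0):
    out=[]
    for s in svals:
        xy,yaw=railpt(s,off); a=np.radians(yaw-90) # forward travel dir
        xy=xy+back*np.array([np.cos(a),np.sin(a)])
        out.append((*xy,z,yaw+dyaw))
    p0,R0=nom(*start); L=[];D=[]
    for x,y,zz,yaw in out:
        p,Rd=nom(x,y,zz,yaw)
        L.append(np.round(R0.inv().apply(p-p0),4).tolist()); D.append([0,0,round(float((R0.inv()*Rd).as_rotvec(degrees=True)[2]),1)])
    print('L',L);print('D',D)
    # pose actually commanded after rounding
    p=p0+R0.apply(L[-1]); print('end',p.round(4).tolist(),round(start[3]-D[-1][2],2))
    return (*p,start[3]-D[-1][2])
E
python3 - <<'E'
from slide import *
plan.T=plan.T+C@[.0007,0]
e=gen(np.linspace(-.069,-.029,9)[1:],(.6327,.0215,.1180,-5.75))
e=gen(np.linspace(-.029,.003,9)[1:],e)
E
```

```text
L [[0.0, 0.0052, 0.001], [0.0, 0.0102, 0.001], [0.0, 0.0152, 0.001], [0.0, 0.0202, 0.001], [0.0001, 0.0252, 0.001], [0.0001, 0.0302, 0.001], [0.0001, 0.0352, 0.001], [0.0001, 0.0402, 0.001]]
D [[0, 0, -0.2], [0, 0, -0.2], [0, 0, -0.2], [0, 0, -0.2], [0, 0, -0.2], [0, 0, -0.2], [0, 0, -0.2], [0, 0, -0.2]]
end [0.6288, -0.0185, 0.117] -5.55
L [[-0.0, 0.004, -0.0], [-0.0, 0.008, -0.0], [-0.0, 0.012, -0.0], [-0.0, 0.016, -0.0], [-0.0, 0.02, -0.0], [-0.0, 0.024, -0.0], [-0.0, 0.028, -0.0], [-0.0002, 0.032, -0.0]]
D [[0, 0, 0.0], [0, 0, 0.0], [0, 0, 0.0], [0, 0, 0.0], [0, 0, 0.0], [0, 0, 0.0], [0, 0, 0.0], [0, 0, 2.5]]
end [0.6255, -0.0503, 0.117] -8.05
```

>>> jog_arm --jaw '[0.8,0.8,0.8,0.8,0.8,0.8,0.8,0.8]' --linear '[[0,0.005,0.001],[0,0.01,0.001],[0,0.015,0.001],[0,0.02,0.001],[0,0.025,0.001],[0,0.03,0.001],[0,0.035,0.001],[0,0.04,0.001]]' --delta_rot '[[0,0,-0.2],[0,0,-0.2],[0,0,-0.2],[0,0,-0.2],[0,0,-0.2],[0,0,-0.2],[0,0,-0.2],[0,0,-0.2]]'

```text
clock: 4.5
eef_pos: [0.6287, -0.019, 0.1173]
tool_rot: [0.999, -0.049, 0.0, 0.0]
ft_force: [0.9, -0.4, -1.4]
grip_width: 0.0353
```

>>> jog_arm --jaw '[0.8,0.8,0.8,0.8,0.8,0.8,0.8,0.8]' --linear '[[0,0.004,0],[0,0.008,0],[0,0.012,0],[0,0.016,0],[0,0.02,0],[0,0.024,0],[0,0.028,0],[0,0.032,0]]' --delta_rot '[[0,0,0],[0,0,0],[0,0,0],[0,0,0],[0,0,0],[0,0,0],[0,0,1],[0,0,2.5]]'

```text
clock: 5.17
eef_pos: [0.6257, -0.0505, 0.1173]
tool_rot: [0.997, -0.071, -0.0, 0.0]
ft_force: [-0.5, 1.2, -2.5]
grip_width: 0.0354
```

Run:
```python
from slide import *
st(); c,p,d=grab('wrist','pics/w4.png'); st()
plan.T=plan.T+C@[.0007,0]
e=(.6255,-.0503,.117,-8.05)
e=gen(np.linspace(.003,.0305,9)[1:],e)
e=gen(np.linspace(.0305,.058,9)[1:],e)
```

```text
t 5.17 p [ 0.6257 -0.0505  0.1173] yaw -8.17 zax [-0. -0. -1.] F [-0.5  1.2 -2.5] g 0.0354 q [-0.08  0.57  0.15  1.16 -0.    1.63]
t 5.22 p [ 0.6256 -0.0513  0.1173] yaw -8.28 zax [-0.    -0.001 -1.   ] F [-0.3  0.4 -2. ] g 0.0353 q [-0.08  0.57  0.15  1.16 -0.    1.63]
L [[-0.0003, 0.0035, 0.0], [-0.0007, 0.0069, 0.0], [-0.0012, 0.0103, 0.0], [-0.002, 0.0137, 0.0], [-0.0029, 0.017, 0.0], [-0.0039, 0.0203, 0.0], [-0.0052, 0.0235, 0.0], [-0.0065, 0.0266, 0.0]]
D [[0, 0, 2.8], [0, 0, 5.6], [0, 0, 8.4], [0, 0, 11.3], [0, 0, 14.1], [0, 0, 16.9], [0, 0, 19.7], [0, 0, 22.5]]
end [0.6153, -0.0757, 0.117] -30.55
L [[-0.0002, 0.0035, 0.0], [-0.0006, 0.0069, 0.0], [-0.0012, 0.0103, 0.0], [-0.0019, 0.0136, 0.0], [-0.0028, 0.017, 0.0], [-0.0039, 0.0202, 0.0], [-0.0051, 0.0234, 0.0], [-0.0065, 0.0266, 0.0]]
D [[0, 0, 2.8], [0, 0, 5.6], [0, 0, 8.5], [0, 0, 11.3], [0, 0, 14.1], [0, 0, 16.9], [0, 0, 19.7], [0, 0, 22.5]]
end [0.5962, -0.0953, 0.117] -53.05
```

View pics/w4.png

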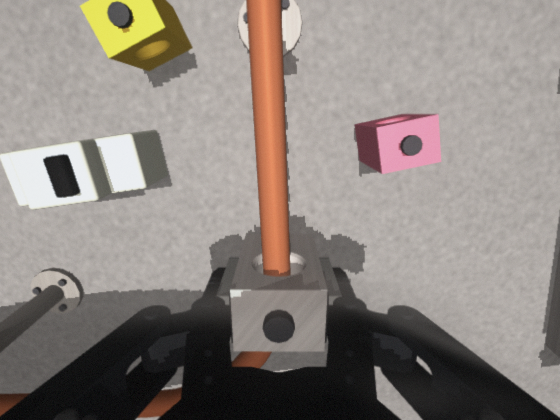

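The clamp runs free, with the rod central in the hole at (277,265) and forces near zero. Now the bend.

>>> jog_arm --jaw '[0.8,0.8,0.8,0.8,0.8,0.8,0.8,0.8]' --linear '[[-0.0003,0.0035,0],[-0.0007,0.007,0],[-0.0012,0.0103,0],[-0.002,0.0137,0],[-0.003,0.017,0],[-0.004,0.0203,0],[-0.0052,0.0235,0],[-0.0065,0.0266,0]]' --delta_rot '[[0,0,2.8],[0,0,5.6],[0,0,8.4],[0,0,11.3],[0,0,14.1],[0,0,16.9],[0,0,19.7],[0,0,22.5]]'

```text
clock: 5.88
eef_pos: [0.6155, -0.0758, 0.1173]
tool_rot: [0.964, -0.265, 0.0, -0.0]
ft_force: [-0.1, -0.2, -1.7]
grip_width: 0.0353
```

Run:
```python
from slide import *
st(); c,p,d=grab('wrist','pics/w5.png'); st()
```

```text
t 5.88 p [ 0.6155 -0.0758  0.1173] yaw -30.72 zax [ 0.  0. -1.] F [-0.1 -0.2 -1.7] g 0.0353 q [-0.12  0.56  0.13  1.14  0.    1.98]
t 5.93 p [ 0.6151 -0.0763  0.1173] yaw -30.84 zax [-0. -0. -1.] F [-0.5 -1.  -0.9] g 0.0351 q [-0.12  0.56  0.13  1.14 -0.    1.99]
```

View pics/w5.png

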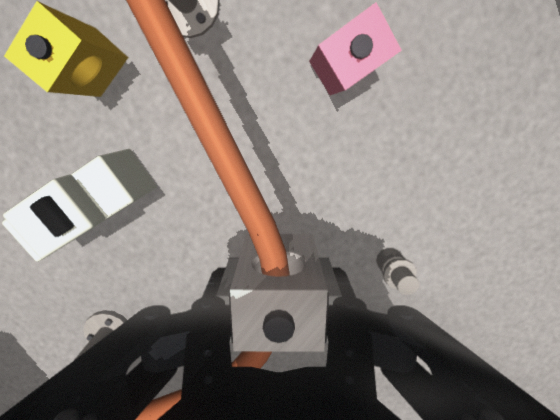

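>>> jog_arm --jaw '[0.8,0.8,0.8,0.8,0.8,0.8,0.8,0.8]' --linear '[[-0.0003,0.0035,0],[-0.0007,0.007,0],[-0.0012,0.0103,0],[-0.002,0.0137,0],[-0.003,0.017,0],[-0.004,0.0203,0],[-0.0052,0.0235,0],[-0.0065,0.0266,0]]' --delta_rot '[[0,0,2.8],[0,0,5.6],[0,0,8.4],[0,0,11.3],[0,0,14.1],[0,0,16.9],[0,0,19.7],[0,0,22.5]]'

```text
clock: 6.6
eef_pos: [0.5964, -0.0952, 0.1174]
tool_rot: [0.894, -0.447, 0.0, -0.0]
ft_force: [-0.1, 0.7, -1.4]
grip_width: 0.0354
```

Run:
```python
from slide import *
st(); c,p,d=grab('wrist','pics/w6.png'); st()
plan.T=plan.T+C@[.0007,0]
e=gen(np.linspace(.058,.0855,9)[1:],(.5962,-.0953,.117,-53.05))
e=gen(np.linspace(.0855,.113,9)[1:],e)
```

```text
t 6.6 p [ 0.5964 -0.0952  0.1174] yaw -53.15 zax [ 0.  0. -1.] F [-0.1  0.7 -1.4] g 0.0354 q [-0.16  0.53  0.08  1.12  0.    2.34]
t 6.65 p [ 0.5958 -0.0956  0.1173] yaw -53.26 zax [-0.001 -0.    -1.   ] F [-1.  -0.1 -2.2] g 0.0354 q [-0.16  0.53  0.08  1.12 -0.    2.34]
L [[-0.0002, 0.0034, 0.0], [-0.0006, 0.0069, 0.0], [-0.0012, 0.0102, 0.0], [-0.0019, 0.0136, 0.0], [-0.0028, 0.0169, 0.0], [-0.0039, 0.0202, 0.0], [-0.0051, 0.0234, 0.0], [-0.0065, 0.0266, 0.0]]
D [[0, 0, 2.8], [0, 0, 5.7], [0, 0, 8.5], [0, 0, 11.3], [0, 0, 14.1], [0, 0, 16.9], [0, 0, 19.7], [0, 0, 22.5]]
end [0.571, -0.1061, 0.117] -75.55
L [[-0.0002, 0.0034, 0.0], [-0.0006, 0.0068, 0.0], [-0.0012, 0.0102, 0.0], [-0.0019, 0.0136, 0.0], [-0.0028, 0.0169, 0.0], [-0.0039, 0.0202, 0.0], [-0.0051, 0.0234, 0.0], [-0.0063, 0.0266, 0.0]]
D [[0, 0, 2.8], [0, 0, 5.7], [0, 0, 8.5], [0, 0, 11.3], [0, 0, 14.1], [0, 0, 16.9], [0, 0, 19.7], [0, 0, 20.1]]
end [0.5437, -0.1066, 0.117] -95.65
```

View pics/w6.png

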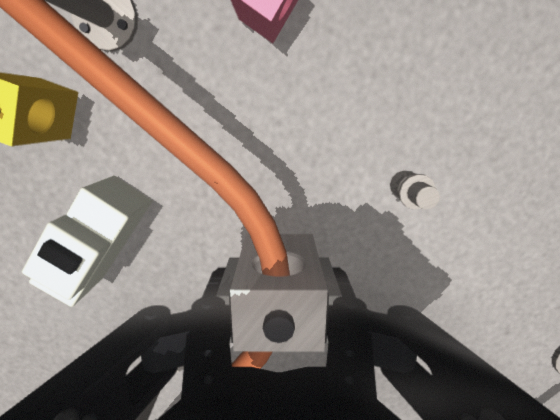

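The rod is still clear inside the hole and the forces are low, so I continue.

>>> jog_arm --jaw '[0.8,0.8,0.8,0.8,0.8,0.8,0.8,0.8]' --linear '[[-0.0002,0.0035,0],[-0.0006,0.007,0],[-0.0012,0.0102,0],[-0.002,0.0136,0],[-0.0028,0.017,0],[-0.004,0.0202,0],[-0.0051,0.0234,0],[-0.0065,0.0266,0]]' --delta_rot '[[0,0,2.8],[0,0,5.7],[0,0,8.5],[0,0,11.3],[0,0,14.1],[0,0,16.9],[0,0,19.7],[0,0,22.5]]'

```text
clock: 7.32
eef_pos: [0.5713, -0.1059, 0.1174]
tool_rot: [0.79, -0.613, 0.0, -0.0]
ft_force: [-0.8, -0.2, -2.0]
grip_width: 0.0355
```

Run:
```python
from slide import *
st(); c,p,d=grab('wrist','pics/w7.png'); st()
```

```text
t 7.32 p [ 0.5713 -0.1059  0.1174] yaw -75.6 zax [ 0.  0. -1.] F [-0.8 -0.2 -2. ] g 0.0355 q [-0.18  0.48  0.01  1.09  0.    2.71]
t 7.37 p [ 0.5706 -0.106   0.1174] yaw -75.7 zax [-0.001  0.    -1.   ] F [-0.9  0.3 -1.5] g 0.0351 q [-0.18  0.48  0.01  1.1  -0.    2.71]
```

View pics/w7.png

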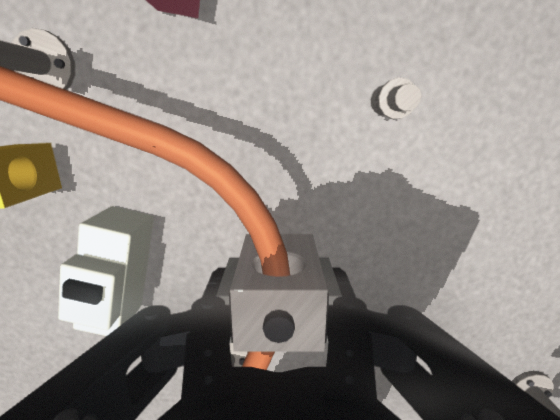

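>>> jog_arm --jaw '[0.8,0.8,0.8,0.8,0.8,0.8,0.8,0.8]' --linear '[[-0.0002,0.0034,0],[-0.0006,0.0068,0],[-0.0012,0.0102,0],[-0.002,0.0136,0],[-0.0028,0.017,0],[-0.004,0.0202,0],[-0.0051,0.0234,0],[-0.0063,0.0266,0]]' --delta_rot '[[0,0,2.8],[0,0,5.7],[0,0,8.5],[0,0,11.3],[0,0,14.1],[0,0,16.9],[0,0,19.7],[0,0,20.1]]'

```text
clock: 8.03
eef_pos: [0.544, -0.1064, 0.1174]
tool_rot: [-0.672, 0.741, -0.0, 0.0]
ft_force: [0.0, 0.0, -1.6]
grip_width: 0.0354
```

Run:
```python
from slide import *
st(); c,p,d=grab('wrist','pics/w8.png'); st()
P=pts(c,d);hsv=cv2.cvtColor(p,cv2.COLOR_RGB2HSV)
c,p,d=grab('top','pics/t8.png');st()
plan.T=plan.T+C@[.0007,0]
L=.07*np.pi/2
print(.113-L+.07)
e=gen(np.linspace(.113,.163,9)[1:],(.5437,-.1066,.117,-95.65))
e=gen(np.linspace(.163,.178-.07+L,9)[1:],e)
```

```text
t 8.03 p [ 0.544  -0.1064  0.1174] yaw -95.6 zax [ 0.  0. -1.] F [ 0.   0.  -1.6] g 0.0354 q [-0.19  0.44 -0.07  1.06  0.    3.05]
t 8.08 p [ 0.5432 -0.1063  0.1173] yaw -95.55 zax [-0.001  0.    -1.   ] F [-1.2  0.  -1.4] g 0.035 q [-0.19  0.43 -0.07  1.06  0.    3.05]
t 8.13 p [ 0.5436 -0.1064  0.1174] yaw -95.52 zax [-0.  0. -1.] F [ 0.2 -0.6 -2.4] g 0.0354 q [-0.19  0.43 -0.07  1.06  0.    3.04]
0.07304425712435723
L [[0.0001, 0.0062, 0.0], [0.0001, 0.0125, 0.0], [0.0001, 0.0187, 0.0], [0.0001, 0.025, 0.0], [0.0001, 0.0312, 0.0], [0.0001, 0.0375, 0.0], [0.0001, 0.0437, 0.0], [0.0001, 0.05, 0.0]]
D [[0, 0, -0.1], [0, 0, -0.1], [0, 0, -0.1], [0, 0, -0.1], [0, 0, -0.1], [0, 0, -0.1], [0, 0, -0.1], [0, 0, -0.1]]
end [0.4939, -0.1018, 0.117] -95.55
L [[-0.0, 0.0068, 0.0], [-0.0, 0.0137, 0.0], [-0.0, 0.0206, 0.0], [-0.0, 0.0275, 0.0], [-0.0, 0.0343, 0.0], [-0.0, 0.0412, 0.0], [-0.0001, 0.0481, 0.0], [-0.0001, 0.0549, 0.0]]
D [[0, 0, 0.0], [0, 0, 0.0], [0, 0, 0.0], [0, 0, 0.0], [0, 0, 0.0], [0, 0, 0.0], [0, 0, 0.0], [0, 0, 0.0]]
end [0.4393, -0.0964, 0.117] -95.55
```

View pics/w8.png

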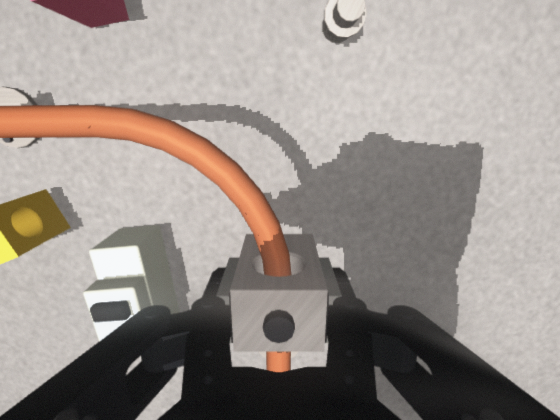

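View pics/t8.png

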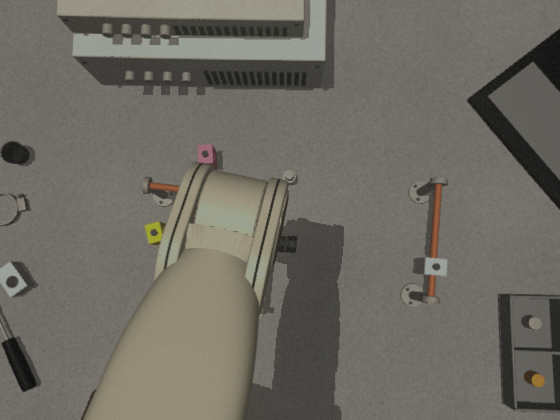

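The clamp is round the bend, with the rod central at both ends (273,240) and (279,360). Now along leg B.

>>> jog_arm --jaw '[0.8,0.8,0.8,0.8,0.8,0.8,0.8,0.8]' --linear '[[0,0.006,0],[0,0.0125,0],[0,0.019,0],[0,0.025,0],[0,0.031,0],[0,0.0375,0],[0,0.044,0],[0,0.05,0]]' --delta_rot '[[0,0,-0.1],[0,0,-0.1],[0,0,-0.1],[0,0,-0.1],[0,0,-0.1],[0,0,-0.1],[0,0,-0.1],[0,0,-0.1]]'

```text
clock: 8.8
eef_pos: [0.4934, -0.1015, 0.1174]
tool_rot: [-0.672, 0.741, 0.0, -0.0]
ft_force: [0.4, 0.5, -1.6]
grip_width: 0.0352
```

>>> jog_arm --jaw '[0.8,0.8,0.8,0.8,0.8,0.8,0.8,0.8]' --linear '[[0,0.007,0],[0,0.014,0],[0,0.021,0],[0,0.028,0],[0,0.035,0],[0,0.042,0],[0,0.048,0],[0,0.053,0]]' --delta_rot '[[0,0,0],[0,0,0],[0,0,0],[0,0,0],[0,0,0],[0,0,0],[0,0,0],[0,0,0]]'

```text
clock: 9.47
eef_pos: [0.4406, -0.0964, 0.1173]
tool_rot: [-0.672, 0.741, 0.0, -0.0]
ft_force: [0.0, -0.8, -1.3]
grip_width: 0.0354
```

Run:
```python
from slide import *
st(); c,p,d=grab('wrist','pics/w9.png'); c,p,d=grab('scene','pics/s9.png'); st()
P=pts(c,d); cv2.imwrite('pics/s9b.png',cv2.resize(p[100:240,200:360,::-1],None,fx=4,fy=4))
```

```text
t 9.47 p [ 0.4406 -0.0964  0.1173] yaw -95.56 zax [-0.  0. -1.] F [ 0.  -0.8 -1.3] g 0.0354 q [-0.22  0.25 -0.34  0.97  0.    3.02]
t 9.57 p [ 0.4405 -0.0964  0.1173] yaw -95.56 zax [-0.  0. -1.] F [ 0.4 -0.2 -1.2] g 0.0352 q [-0.22  0.25 -0.34  0.97  0.    3.02]
```

View pics/w9.png

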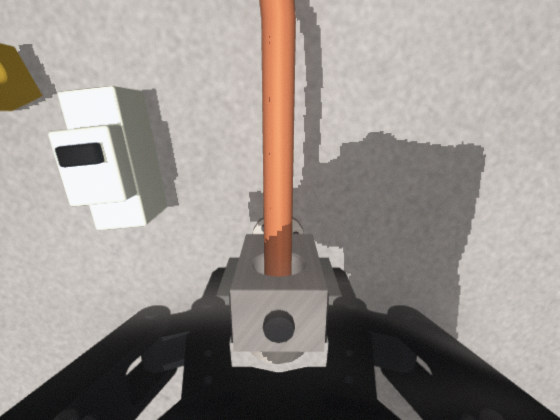

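View pics/s9b.png

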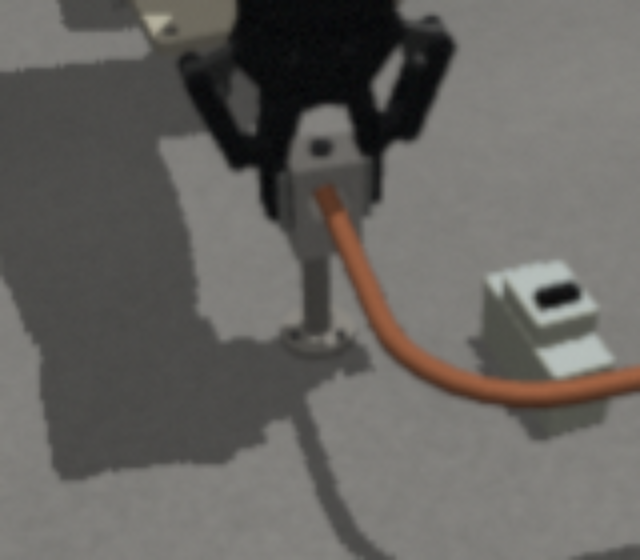

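The clamp is at the leg B stop with the rod central at (277,250) and forces near zero. I lower it to hang, then let go.

>>> jog_arm --jaw '[0.8,0.8,0.8,0.8,0.8,0.8,0.7,0.6]' --linear '[[0,0,0.001],[0,0,0.002],[0,0,0.003],[0,0,0.004],[0,0,0.0045],[0,0,0.0045],[0,0,0.0045],[0,0,0.0045]]' --delta_rot '[[0,0,0],[0,0,0],[0,0,0],[0,0,0],[0,0,0],[0,0,0],[0,0,0],[0,0,0]]'

```text
clock: 10.23
eef_pos: [0.4414, -0.0965, 0.1128]
tool_rot: [-0.672, 0.741, 0.0, -0.0]
ft_force: [0.6, 0.7, -1.5]
grip_width: 0.0353
```

>>> jog_arm --jaw '[0.4,0.2,0,0,0,0,0,0]' --linear '[[0,0,0],[0,0,0],[0,0,0],[0,0,0],[0,0,0],[0,0,0],[0,0,0],[0,0,0]]' --delta_rot '[[0,0,0],[0,0,0],[0,0,0],[0,0,0],[0,0,0],[0,0,0],[0,0,0],[0,0,0]]'

```text
clock: 10.9
eef_pos: [0.4414, -0.0964, 0.1128]
tool_rot: [-0.672, 0.741, -0.0, 0.0]
ft_force: [-0.2, 0.2, 0.7]
grip_width: 0.0854
```

Run:
```python
from slide import *
st(); c,p,d=grab('wrist','pics/w10.png'); st()
```

```text
t 10.9 p [ 0.4414 -0.0964  0.1128] yaw -95.55 zax [ 0.  0. -1.] F [-0.2  0.2  0.7] g 0.0854 q [-0.22  0.26 -0.35  0.96  0.    3.02]
t 10.95 p [ 0.4414 -0.0965  0.1128] yaw -95.56 zax [ 0.  0. -1.] F [0.5 0.2 0.4] g 0.0856 q [-0.22  0.26 -0.35  0.96  0.    3.02]
```

View pics/w10.png

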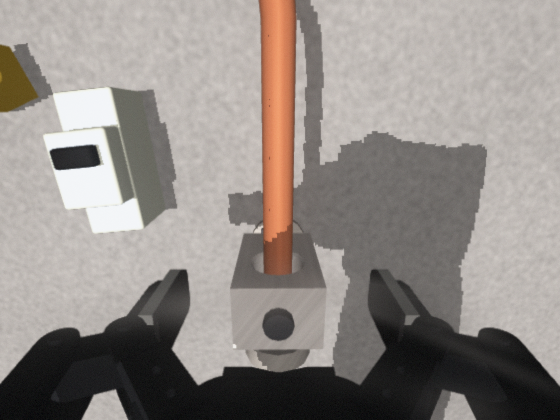

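The fingers are open and clear on both sides, and the clamp at (278,300) hangs in line with the rod. Now I raise the arm.

>>> jog_arm --jaw '[0,0,0,0,0,0,0,0]' --linear '[[0,0,-0.01],[0,0,-0.025],[0,0,-0.045],[0,0,-0.065],[0,0,-0.085],[0,0,-0.105],[0,0,-0.12],[0,0,-0.13]]' --delta_rot '[[0,0,0],[0,0,0],[0,0,0],[0,0,0],[0,0,0],[0,0,0],[0,0,0],[0,0,0]]'

```text
clock: 11.62
eef_pos: [0.442, -0.0966, 0.2447]
tool_rot: [-0.672, 0.741, -0.001, 0.001]
ft_force: [0.3, 0.4, -0.4]
grip_width: 0.0853
```

>>> jog_arm --jaw '[0,0,0,0,0,0,0,0]' --linear '[[-0.02,0,0],[-0.04,0,0],[-0.06,0,0],[-0.08,0,0],[-0.1,0,0],[-0.12,0,0],[-0.13,0,0],[-0.13,0,0]]' --delta_rot '[[0,0,0],[0,0,0],[0,0,0],[0,0,0],[0,0,0],[0,0,0],[0,0,0],[0,0,0]]'

```text
clock: 12.28
eef_pos: [0.452, -0.0122, 0.2427]
tool_rot: [-0.69, 0.723, 0.011, 0.011]
ft_force: [0.2, 0.5, 0.6]
grip_width: 0.0854
```

Run:
```python
from slide import *
st(); c,p,d=grab('top','pics/t11.png'); P=pts(c,d); c2,p2,d2=grab('scene','pics/s11.png'); c3,p3,d3=grab('wrist'); st()
for P,d in ((P,d),(pts(c2,d2),d2),(pts(c3,d3),d3)):
    for x,y in ((.4413,-.0965),(.508,-.403)):
        S=P[(d>0)&(P[...,2]>.13)&(P[...,2]<.1395)&(np.abs(P[...,0]-x)<.05)&(np.abs(P[...,1]-y)<.04)]
        if len(S)>30:
            h=P[(d>0)&(P[...,2]>.1355)&(P[...,2]<.14)&(np.abs(P[...,0]-x)<.05)&(np.abs(P[...,1]-y)<.04)]
            print(len(S),S.mean(0).round(4),'rel',((S.mean(0)[:2]-T)@C).round(4),len(h),((h[:,:2]-T)@C).min(0),((h[:,:2]-T)@C).max(0))
```

```text
t 12.28 p [ 0.452  -0.0122  0.2427] yaw -92.65 zax [ 0.001  0.032 -0.999] F [0.2 0.5 0.6] g 0.0854 q [-0.05  0.15 -0.12  1.3   0.03  3.14]
t 12.43 p [ 0.4518 -0.0126  0.2427] yaw -92.69 zax [ 0.001  0.032 -0.999] F [ 0.3 -0.4  0.7] g 0.0849 q [-0.05  0.15 -0.12  1.3   0.03  3.14]
390 [ 0.4393 -0.0969  0.1366] rel [-0.1802 -0.0005] 324 [-0.20347307 -0.01815809] [-0.16137536  0.01778628]
292 [ 0.5084 -0.4027  0.1374] rel [-0.0816 -0.2981] 290 [-0.09522758 -0.31717526] [-0.06752641 -0.2809378 ]
211 [ 0.4445 -0.0943  0.1359] rel [-0.1752  0.0026] 138 [-0.19781689 -0.01422765] [-0.15956753  0.0208954 ]
296 [ 0.5082 -0.4009  0.1359] rel [-0.082  -0.2963] 214 [-0.09855907 -0.31572818] [-0.0675717  -0.27867376]
1905 [ 0.4414 -0.093   0.1361] rel [-0.1785  0.0036] 1427 [-0.20217798 -0.01631728] [-0.16121118  0.02078546]
```

View pics/t11.png

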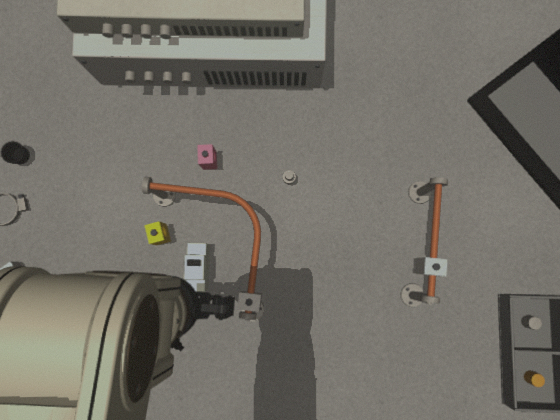

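View pics/s11.png

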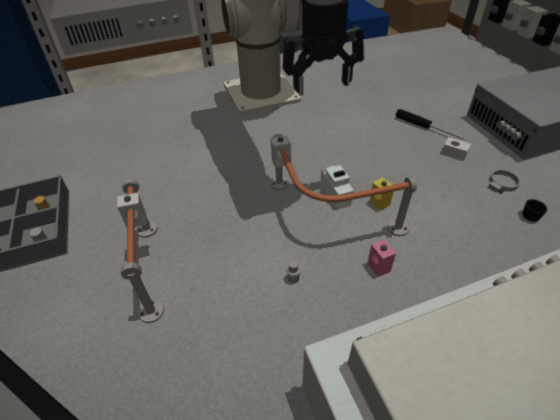

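The top view (248,303) and the scene view (281,145) show the clamp hanging at the leg B stop. The other clamp has not moved. Joint 6 drifted to its range limit while I backed off, so I turn it away from there before handing in.

>>> jog_arm --jaw '[0,0,0,0,0,0,0,0]' --linear '[[0,0,0],[0,0,0],[0,0,0],[0,0,0],[0,0,0],[0,0,0],[0,0,0],[0,0,0]]' --delta_rot '[[0,0,-3],[0,0,-6],[0,0,-9],[0,0,-12],[0,0,-15],[0,0,-15],[0,0,-15],[0,0,-15]]'

```text
clock: 13.1
eef_pos: [0.4518, -0.0125, 0.2428]
tool_rot: [0.778, -0.628, -0.01, -0.013]
ft_force: [-0.0, 0.6, 0.5]
grip_width: 0.0854
```

Run:
```python
from slide import *
st(); print(bot.get_obs()['joint_pos'][5]); c,p,d=grab('top'); P=pts(c,d)
S=P[(d>0)&(P[...,2]>.13)&(P[...,2]<.1395)&(np.abs(P[...,0]-.4413)<.05)&(np.abs(P[...,1]+.0965)<.04)]
print(((S.mean(0)[:2]-T)@C).round(4)); print(bot.job_done())
```

```text
t 13.1 p [ 0.4518 -0.0125  0.2428] yaw -77.74 zax [ 0.001  0.032 -0.999] F [-0.   0.6  0.5] g 0.0854 q [-0.05  0.15 -0.12  1.3   0.03  2.88]
2.8798863127503913
[-0.1803 -0.0002]
the job is handed in; nothing more can be done
None
```

I slid the clamp along leg A and round the bend, turning it with the bar, to the end stop on leg B. I let go of it there, backed the arm off and handed the job in at about 13 s.

- **Forces:** The hole was kept centred on the rod the whole way. The wrist force at every check during the slide was under about 3 N.
- **Clamp position:** It hangs about 175–180 mm from the corner, depending on the camera, against a target of 178 mm. The cameras differ by about 4 mm sideways, and all of them put it well within the 20 mm limit. Its top face is at about 0.137 m, so the hole's centre is at about 0.115 m as it should be.
- **Other clamp:** It reads the same position as at the start, within 2 mm.
- **Robot:** The gripper is open and clear of everything.
- **What went wrong:** While I backed off, joint 6 reached the end of its range (3.14 rad), so that move stopped short and the tool tilted by about 2°. The last reading I took was 3.14 to two decimals, so I can't rule out that it touched the limit. I turned it back to 2.88 rad before handing in.

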